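# Latch the stone rack's gate

## Task

Swing the gate of the stone rack shut and latch it: lift the latch bar by its orange grip over the yellow catch's front cheek, bring it gently back to the catch and let it drop fully into the notch, so that the gate stays shut when you let go. Do not force or bang the bar against the catch or its post (keep it under about 25 N), and leave the tools, the bottle and the loose stones as they are.

Things in the scene. Friction and masses are not known exactly. Their poses are not given: they have to be found in the camera images.
- rack: Green steel bench rack (250 mm wide, 180 mm deep) holding stone blanks on edge, fixed to the bench. Origin at bench level in the middle of the gate line (the gate's closed plane); x points to the back of the rack, away from the gate side; y to the rack's left, where the gate's hinge is; z up. The gate is on its -x side.
- gate_hinge (a point): Point on the gate's vertical hinge axis at the height of the latch bar's middle line: 120 mm to +y of the rack's origin, 105 mm above the bench.
- swing (a joint): Angle of the green gate (210 mm wide), rad. 0: in the rack's plane x = 0; grows as the gate opens towards the rack's -x (clockwise from above); travel -0.12 to 0.9. A sprung hinge holds the gate ajar near 0.5 rad and pushes it open from the shut place (about 0.5 N m, with 0.2 N m of friction), so an unlatched gate comes open by itself.
- lift (a joint): Angle of the latch bar on its pivot on the gate, rad. 0: level, resting on its own stop; grows as the free end is raised; end stop at 0.32. The pivot is 80 mm from the gate hinge axis along the gate and the bar lies in a plane 20 mm in front (-x side) of the gate's plane. The greased pivot lets the bar sink by its own weight in about half a second.
- latch_bar: Steel latch bar, 10 mm thick (across the gate), 24 mm tall, with an orange grip at its free end (50 mm long, 14 mm thick, 28 mm tall). Mass about 0.3 kg. Origin on the pivot; when level the bar runs along its own -y to 240 mm from the pivot; x across the gate, z up.
- bar_grip (a point): Middle of the orange grip: 215 mm from the pivot along the bar, 105 mm above the bench when the bar is level. There is free space round it to pinch it from above across its 14 mm thickness, also when the bar is in the notch.
- keeper: Dark steel keeper post fixed to the rack, 245 mm from the gate hinge axis; carries the yellow catch block. Origin at the middle of the place for the catch, at the level bar's middle height: rack (-20, -125, 105) mm; axes as the rack's. The block is bolted through slots: its notch's middle lies anywhere from 12 mm before to 12 mm behind (x) this origin, is not measured, and must be seen or felt.
- catch_mid (a point): At the keeper's origin. Catch block, 16 mm wide (y), from -x to +x: solid front cheek 18 mm thick, square front, top 24 mm above a level bar's underside; open-topped notch 14 mm wide, floor 3 mm below a level bar, so the bar rests on its own stop there; rubber-faced back stop 9 mm thick, top 58 mm above a level bar's underside: a raised bar always meets it.
- mallet: mason's hammer lying on the bench, 270 mm long. Not part of the job. Origin at the middle of its underside.
- bottle: clear water bottle, 64 mm across, 200 mm tall. Not part of the job. Origin at the middle of its underside.
- tape: black tape measure, 68 x 36 x 62 mm. Not part of the job. Origin at the middle of its underside.
- offcut: grey granite offcut, 70 x 55 x 50 mm. Not part of the job. Origin at the middle of its underside.
- chisel1: dark steel stone chisel, about 215 mm long, 12 mm thick. Not part of the job. Origin at the middle of its underside.
- chisel2: dark steel stone chisel, about 195 mm long, 12 mm thick. Not part of the job. Origin at the middle of its underside.
- brush: hand brush lying on the bench. Not part of the job. Origin at the middle of its underside.
- blank: loose white marble blank standing in the rack behind the gate, 130 x 30 x 85 mm. Not part of the job. Origin at the middle of its underside.

How it is judged:
By the outcome, as a careful person would: the job done as asked, in the order asked, and still so for the second after the job is handed in, with the robot touching nothing.
It also fails if it takes over 45 s, if anything falls off the work surface, if the arm or the gripper's body presses on something with over 40 N, if the wrist force passes 120 N, or if a joint passes its speed limit or range.

## Robot

A 6-joint arm with a two-finger parallel gripper is mounted at the origin on the work surface. World frame = base frame: x ahead of the robot, y to its left, z up, the work surface at z = 0. Lengths are in m, angles in rad, forces in N, time in s.
With the tool pointing down it reaches from about 0.325 to 0.775 m from the base axis. Payload 5.5 kg.
Tool frame: the origin (TCP) lies between the finger pads; the fingertips stand 8 mm ahead of it and the grasp point (between the pads) lies 11 mm behind it (tcp_to_tips is the distance from the TCP to the fingertips, in m); z points along the fingers, y is the line along which they close (so a half turn about z gives the same grasp; the last joint's range is limited). The gripper opens to 88 mm and grips with 3 to 60 N. Pads are 20 mm wide; open, the fingers measure 115 mm over their backs; the gripper's body (75 mm by 178 mm) begins 61 mm behind the grasp point.
Start: joints at [1.258, 0.091, 1.231, -0, 1.82, -0.057], TCP at [0.152, 0.58, 0.231] pointing down, gripper open.
Joint ranges: [-2.87, 2.87], [-0.86, 2.18], [0.17, 2.46], [-1.51, 4.65], [0.06, 2.69], [-2.65, 2.65]. Speed limits (rad/s): [2.57, 2.57, 3.01, 3.14, 3.14, 3.14].

## Interface

Orientations are given as a unit quaternion [w, x, y, z].
In Python, from bench import * gives the robot as it stands. Calls block until the motion is done:
- move_to(position, orientation): joint-space move of the TCP to a pose.
- move_l(position, speed=0.15, orientation=None): straight line of the TCP; orientation=None keeps the orientation; speed is the mean speed in m/s.
- movej(angles): joint-space move.
- gripper_open() and close(): open the fingers fully, or close them until they stop; the grip force is fixed at half the most.
- hold(seconds).
- inverse_kinematics(position, orientation): joint angles nearest the present ones, or None.
- state(): the state.
- get_image(name): name is "scene" or "top"; returns a dict with "frame" (480x640x3 uint8, blue, green, red), "depth" (480x640 float32, m along the optical axis (not along the pixel's ray), 0 where there is no reading), "camera_matrix" (3x3 intrinsics, pixels), "view" (4x4, takes a point from world to camera coordinates). Camera axes: x right, y up, looking along -z (the intrinsics and any distortion apply to the point x, -y, -z); pixel columns grow to the right and rows downward; lengths in m; the calibration is good to about 2 mm. A picture is of the moment at which its call begins.
A pose or a line that the arm cannot do raises IKError and nothing moves.
- job_done(): hands the job in; it is judged then, once.
The state is a dict: "time": time; "joint_pos": joint angles; "dq": joint speeds; "joint_torque": joint torques, N m; "ee_pos": TCP position; "ee_rot": TCP orientation; "ft_force": force on the tool from outside, world axes, zero at the start; "moment": the same for the moment, N m; "finger_gap": finger opening in m; "finger_force": force on a finger pad.
Only numpy, scipy, OpenCV 4.12 (cv2) and the standard library are available. Lean on these libraries where they do the work, as an engineer would, in place of code of your own. Each camera call takes 0.05 s, during which the arm holds its last target. There are 200 camera calls.

## Working session

There is one attempt and no reset: what is moved stays moved. The work goes in short steps, each a Python script; the robot and the scene stay as the last script left them, time stands still between calls to the robot, and variables do not carry over. Pictures are saved under pics/ and viewed, at most 10 in all, crops included, and the job is handed in when it is done.

```bash
mkdir -p pics; ls
cat > h.py <<'E'
from bench import *
import numpy as np, cv2
def cloud(im):
    K=im["camera_matrix"];d=im["depth"];v,u=np.mgrid[:480,:640]
    c=np.stack([(u-K[0,2])/K[0,0]*d,-(v-K[1,2])/K[1,1]*d,-d,np.ones_like(d)],-1)
    return (c@np.linalg.inv(im["view"]).T)[...,:3]
E
python3 - <<'E'
from h import *
for n in("scene","top"):
    im=get_image(n);cv2.imwrite(f"pics/{n}0.png",im["frame"])
    P=cloud(im);h=cv2.cvtColor(im["frame"],cv2.COLOR_BGR2HSV)
    print(n,(im["depth"]>0).mean(),np.linalg.inv(im["view"])[:3,3],im["camera_matrix"][0])
    for c,lo,hi in(("orange",3,17),("yellow",22,33),("green",45,85)):
        m=cv2.inRange(h,(lo,130,70),(hi,255,255))
        k,l,s,ce=cv2.connectedComponentsWithStats(m)
        for i in range(1,k):
            if s[i,4]>25:
                q=P[(l==i)&(im["depth"]>0)]
                print(c,s[i],np.median(q,0).round(3) if len(q) else None,q.min(0).round(3),q.max(0).round(3))
print(state())
E
```

```text
pics
scene 0.9960579427083334 [ 0.95720473 -0.55243063  1.15332125] [503.71680421   0.         316.78274649]
orange [    0     0   382   480 42526] [ 0.157 -0.221 -0.001] [-1.009 -0.798 -0.735] [0.626 1.559 0.245]
orange [201  20  14  12  53] [-0.226  0.566 -0.002] [-0.514  0.528 -0.26 ] [-0.203  0.853  0.004]
orange [189  32  15  10  46] [-0.226  0.502 -0.002] [-0.246  0.476 -0.007] [-0.201  0.524  0.005]
orange [338  32  10  19  76] [ 0.22   0.764 -0.002] [ 0.194  0.706 -0.009] [0.237 0.793 0.007]
orange [398  54   7  13  31] [ 0.446  0.768 -0.001] [ 0.432  0.738 -0.006] [0.46  0.797 0.005]
orange [405  65  38  40 138] [ 0.556  0.699 -0.001] [ 0.278  0.599 -0.727] [0.592 1.646 0.006]
orange [383  66  17  18  41] [ 0.452  0.687 -0.001] [ 0.443  0.64  -0.007] [0.46  0.735 0.004]
orange [452  82  17   8  33] [ 0.667  0.756 -0.001] [ 0.639  0.738 -0.006] [0.689 0.777 0.003]
orange [454  82  21  27 129] [ 0.699  0.711 -0.001] [ 0.674  0.647 -0.009] [0.731 0.794 0.121]
orange [432  97  23  32 126] [ 0.673  0.618 -0.001] [ 0.65   0.547 -0.009] [0.691 0.702 0.007]
orange [360 104  19  14  
[... 14275 characters left out ...]
0.12 ]
{'time': 0.1, 'joint_pos': array([ 1.25829784e+00,  9.17853207e-02,  1.23175381e+00, -1.87302421e-05,
        1.81980284e+00, -5.67010173e-02]), 'dq': array([ 0.00025153, -0.00060225, -0.00184065, -0.00164562, -0.00068276,
        0.0018561 ]), 'joint_torque': array([ 3.12862241e-03, -4.47855699e+01, -4.07570744e+01,  7.00841518e-02,
        2.83645542e-02, -9.77319201e-05]), 'ee_pos': array([0.15174112, 0.58023534, 0.22962547]), 'ee_rot': array([-1.51622824e-04,  1.27552557e-01,  9.91831427e-01, -8.61467414e-04]), 'ft_force': array([-0.02790114, -0.00886806,  0.25489137]), 'moment': array([ 0.03011614,  0.036531  , -0.04488937]), 'finger_force': 0.0, 'finger_gap': 0.0880831153837393}
```

View pics/scene0.png

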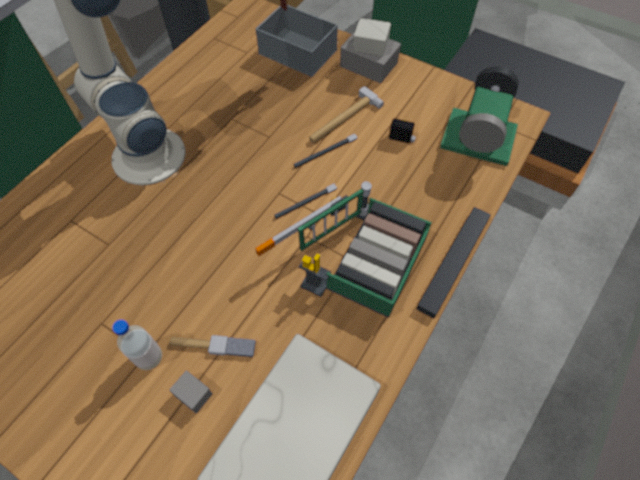

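View pics/top0.png

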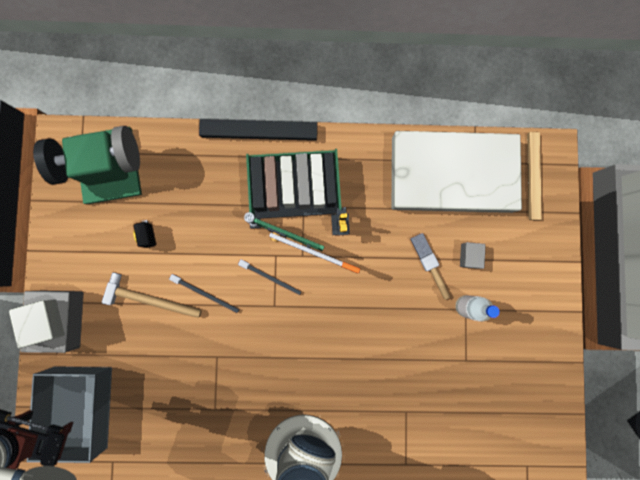

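The scene view shows the grip at about (263,245), the yellow catch at (311,263), the gate ajar and the hinge post at (366,190). The top view shows the hinge cap at about (250,217), the catch at (343,222) and the grip at (350,267). Next I'll refine these positions.

Run:
```python
from h import *
for n in("top","scene"):
    im=get_image(n);P=cloud(im);h=cv2.cvtColor(im["frame"],cv2.COLOR_BGR2HSV);z=P[...,2]
    roi=(P[...,0]>.45)&(P[...,0]<.9)&(P[...,1]>-.2)&(P[...,1]<.25)
    m=(cv2.inRange(h,(3,190,120),(16,255,255))>0)&roi&(z>.095)
    q=P[m];c,(w,l),a=cv2.minAreaRect((q[:,:2]*1000).astype(np.float32));print(n,"grip",len(q),q.mean(0).round(4),c,w,l,a,np.percentile(q[:,2],[5,50,95]))
    g=(cv2.inRange(h,(50,90,25),(90,255,255))>0)&roi
    print("green z hist",np.histogram(z[g],np.arange(0,.2,.01)))
    # plane through bar-height for gate
    y=(cv2.inRange(h,(20,120,60),(35,255,255))>0)&roi&(z>.09)
    for lo,hi in((.108,.126),(.143,.16)):
        k=P[y&(z>lo)&(z<hi)];print("yellow",lo,len(k),k.mean(0).round(4),k.min(0).round(4),k.max(0).round(4))
    vis=cv2.resize(im["frame"][190:310,220:380] if n=="top" else im["frame"][170:320,240:440],None,fx=4,fy=4,interpolation=cv2.INTER_CUBIC)
    cv2.imwrite(f"pics/{n}_crop.png",vis); np.savez(f"{n}.npz",P=P,h=h,f=im["frame"],K=im["camera_matrix"],V=im["view"])
```

```text
top grip 47 [ 0.5211 -0.1152  0.1187] (520.3448486328125, -116.29541015625) 43.39091873168945 10.647627830505371 69.13715362548828 [0.11532925 0.11878615 0.12190851]
green z hist (array([  1,   5,  18,  45,  42,  29,  73,  92, 193,  33,   4,   8, 142,
        87,   0,   0,   0,   0,   0]), array([0.  , 0.01, 0.02, 0.03, 0.04, 0.05, 0.06, 0.07, 0.08, 0.09, 0.1 ,
       0.11, 0.12, 0.13, 0.14, 0.15, 0.16, 0.17, 0.18, 0.19]))
yellow 0.108 49 [ 0.6267 -0.0883  0.1166] [ 0.5904 -0.1032  0.112 ] [0.6503 0.0917 0.123 ]
yellow 0.143 22 [ 0.6542 -0.0938  0.1519] [ 0.6502 -0.0999  0.1463] [ 0.6589 -0.0865  0.157 ]
scene grip 68 [ 0.5224 -0.1208  0.117 ] (521.4515380859375, -118.77496337890625) 45.99799728393555 15.362363815307617 66.38933563232422 [0.1121816  0.11692681 0.12067526]
green z hist (array([  4,  55, 108, 198, 161, 142, 203, 394, 288,  23,  13,  18, 205,
        87,   0,   0,   0,   0,   0]), array([0.  , 0.01, 0.02, 0.03, 0.04, 0.05, 0.06, 0.07, 0.08, 0.09, 0.1 ,
       0.11, 0.12, 0.13, 0.14, 0.15, 0.16, 0.17, 0.18, 0.19]))
yellow 0.108 83 [ 0.636  -0.0976  0.1157] [ 0.6179 -0.1055  0.108 ] [ 0.6592 -0.0879  0.1255]
yellow 0.143 33 [ 0.6549 -0.0946  0.1494] [ 0.6486 -0.1029  0.1432] [ 0.6592 -0.0853  0.1568]
```

View pics/top_crop.png

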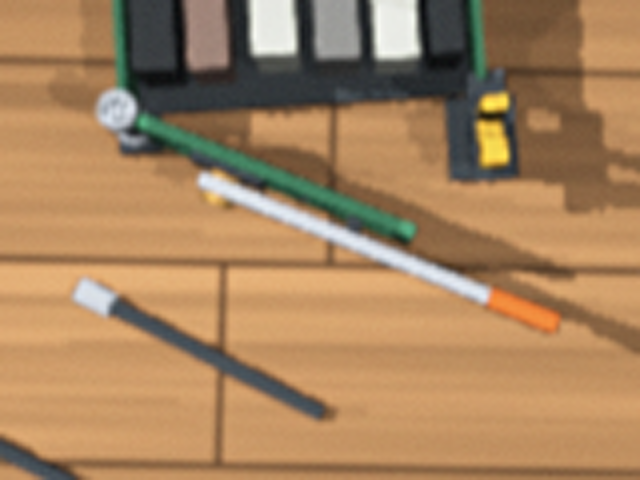

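View pics/scene_crop.png

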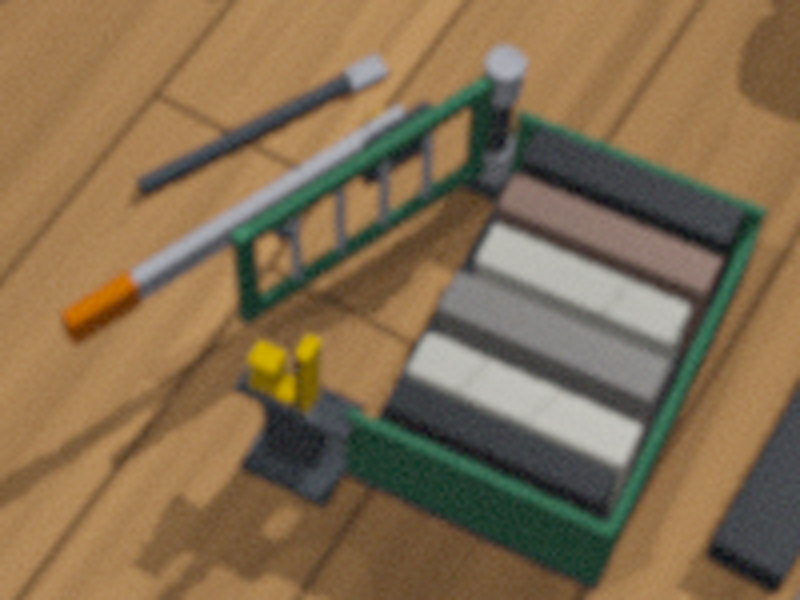

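The top crop shows the hinge cap at (117,108), the grip at (525,310) and the catch at (492,130), with the front cheek and back stop clearly separated. The scene crop confirms the chisel is clear of the grip, and that the rack walls are green at about 85 mm. One more measurement gives the rack frame.

Run:
```python
import numpy as np,cv2
for n in("top","scene"):
    d=np.load(n+".npz");P,h,K,V=d["P"],d["h"],d["K"],d["V"];z=P[...,2];Ci=np.linalg.inv(V)
    roi=(P[...,0]>.45)&(P[...,0]<.9)&(P[...,1]>-.2)&(P[...,1]<.25)
    g=(cv2.inRange(h,(50,90,25),(90,255,255))>0)&roi
    q=P[g&(z>.076)&(z<.098)&(P[...,0]>.655)]
    r=cv2.minAreaRect((q[:,:2]*1000).astype(np.float32));print(n,"rim",r,np.median(q[:,2]))
    print(cv2.boxPoints(r).round(1).tolist())
    q=P[g&(z>.12)];vx,vy,x0,y0=cv2.fitLine((q[:,:2]*1000).astype(np.float32),cv2.DIST_HUBER,0,.01,.01).ravel();t=(q[:,:2]*1000-[x0,y0])@[vx,vy]
    print("rail",vx,vy,x0,y0,t.min(),t.max())
    cap=(249.25,217) if n=="top" else (366,185.5)
    u,v=cap;zz=P[int(v)-2:int(v)+3,int(u)-2:int(u)+3].reshape(-1,3);print("cap",np.median(zz,0).round(4))
    if n=="top":
        def ray(u,v,z):
            w=Ci[:3,:3]@np.array([(u-K[0,2])/K[0,0],-(v-K[1,2])/K[1,1],-1]);o=Ci[:3,3];return o+w*(z-o[2])/w[2]
        # grip ends, cheek, stop (crop px /4)
        for nm,u,v,zz in(("gripmid",524,310,.119),("barpivotend",203,181,.117),("barmidfar",489,297,.117),("cheek front",496,166,.117),("cheek back",490,122,.117),("stop front",495,112,.151),("stop back",493,93,.151)):
            print(nm,ray((u+.5)/4-.5+220,(v+.5)/4-.5+190,zz).round(4))
```

```text
top rim ((751.0059204101562, 40.44493103027344), (164.74008178710938, 247.3031463623047), 4.396633625030518) 0.0862351491412866
[[659.4000244140625, 157.39999389648438], [678.4000244140625, -89.19999694824219], [842.5999755859375, -76.5], [823.7000122070312, 170.0]]
rail 0.37068838 0.9287573 605.07275 50.261 -98.97466765288839 95.26332740881273
cap [0.6448 0.151  0.1342]
gripmid [ 0.5205 -0.1165  0.119 ]
barpivotend [0.601  0.0959 0.117 ]
barmidfar [ 0.5286 -0.0935  0.117 ]
cheek front [ 0.6151 -0.0968  0.117 ]
cheek back [ 0.6442 -0.0924  0.117 ]
stop front [ 0.6466 -0.0932  0.151 ]
stop back [ 0.6589 -0.0917  0.151 ]
scene rim ((753.099365234375, 38.587921142578125), (170.0464630126953, 251.4820556640625), 4.854872226715088) 0.08450389335935127
[[657.7000122070312, 156.6999969482422], [679.0, -93.9000015258789], [848.5, -79.5], [827.2000122070312, 171.10000610351562]]
rail 0.36627403 0.930507 606.4251 43.03997 -93.60790301179674 102.75100854206572
cap [0.645  0.1531 0.1347]
```

```bash
cat >> h.py <<'E'
from scipy.spatial.transform import Rotation as R
YAW=np.radians(4.6);HX,HY=.645,.152
ux,uy,UP=np.array([np.cos(YAW),np.sin(YAW),0]),np.array([-np.sin(YAW),np.cos(YAW),0]),np.array([0,0,1.])
SG=1
def pose(s,l,up=0,sg=None):
    "TCP pose to pinch the grip at gate swing s, bar lift l, raised by up"
    d=-np.sin(s)*ux-np.cos(s)*uy; n=-np.cos(s)*ux+np.sin(s)*uy
    b=d*np.cos(l)+UP*np.sin(l); z=-UP*np.cos(l)+d*np.sin(l); y=(sg or SG)*n
    g=np.array([HX,HY,.105])+.08*d+.02*n+.215*b
    q=R.from_matrix(np.c_[np.cross(y,z),y,z]).as_quat()
    return g+.011*z+up*UP, q[[3,0,1,2]]
def f(): 
    s=state();F=s["ft_force"];return [round(float(v),2) for v in (s["time"],F@ux,F@uy,F[2],s["finger_gap"]*1000)]
E
python3 - <<'E'
from h import *
for sg in(1,-1):
    for a in((.45,0,.1),(.45,0),(.45,.22),(0,.22),(0,0),(0,0,.1)):
        p,q=pose(*a,sg=sg);j=inverse_kinematics(p,q);print(sg,a,p.round(3),None if j is None else np.round(j,2))
E
```

```text
1 (0.45, 0, 0.1) [ 0.52  -0.116  0.194] None
1 (0.45, 0) [ 0.52  -0.116  0.094] None
1 (0.45, 0.22) [ 0.521 -0.113  0.141] None
1 (0, 0.22) [ 0.649 -0.141  0.141] None
1 (0, 0) [ 0.649 -0.144  0.094] None
1 (0, 0, 0.1) [ 0.649 -0.144  0.194] None
-1 (0.45, 0, 0.1) [ 0.52  -0.116  0.194] [-0.28 -0.1   1.48 -0.    1.76  0.09]
-1 (0.45, 0) [ 0.52  -0.116  0.094] [-0.28 -0.07  1.64 -0.    1.58  0.09]
-1 (0.45, 0.22) [ 0.521 -0.113  0.141] [-0.14 -0.04  1.54 -0.22  1.69  0.21]
-1 (0, 0.22) [ 0.649 -0.141  0.141] [-0.16  0.22  1.26 -0.21  1.61 -0.25]
-1 (0, 0) [ 0.649 -0.144  0.094] [-0.27  0.28  1.26 -0.    1.6  -0.35]
-1 (0, 0, 0.1) [ 0.649 -0.144  0.194] [-0.27  0.26  1.1  -0.    1.78 -0.35]
```

```bash
sed -i 's/^SG=1/SG=-1/' h.py
python3 - <<'E'
from h import *
move_to(*pose(.45,0,.1));print(f())
p,q=pose(.45,0);move_l(p,.12,q);print(f())
close();print("closed",f())
for l in(.08,.15,.22):
    p,q=pose(.45,l);move_l(p,.06,q);print(l,f())
cv2.imwrite("pics/lift.png",cv2.resize(get_image("scene")["frame"][140:320,200:440],None,fx=3,fy=3))
E
```

```text
[2.98, -1.02, 0.48, -0.28, 87.91]
[3.96, -0.06, -0.21, 0.13, 87.84]
closed [5.08, -1.02, 0.28, 0.1, 13.65]
0.08 [5.52, -0.94, -1.89, -2.11, 14.15]
0.15 [5.92, -1.99, -1.87, -2.02, 13.81]
0.22 [6.32, -2.67, -1.74, -2.48, 13.8]
```

View pics/lift.png

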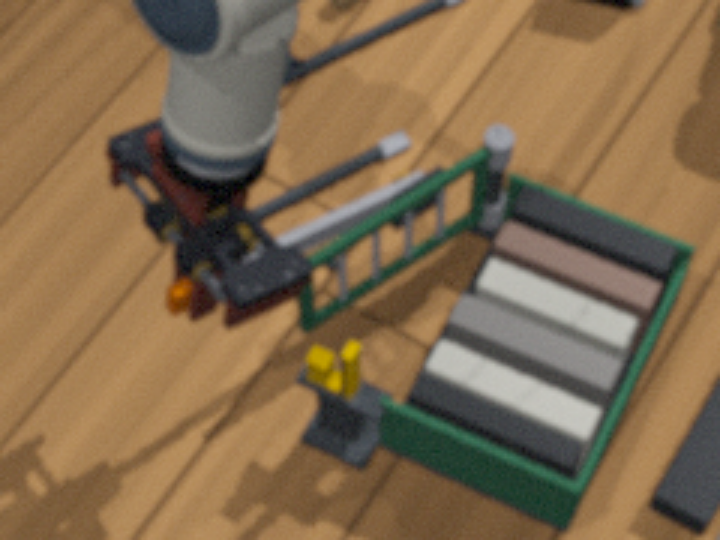

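The picture shows the gripper holding the grip at about (180,295), with the bar raised and clear of the catch at (335,370). Now I'll swing it in and creep to contact.

Run:
```python
from h import *
for s in(.36,.27,.18,.10,.05):
    p,q=pose(s,.22);move_l(p,.09,q);print(s,f())
hold(.2);base=np.mean([f()[1] for _ in range(3)]);s=.05
while s>-.06:
    s-=.005;p,q=pose(s,.22);move_l(p,.02,q);F=f();print(round(s,3),F)
    if F[1]<base-7: break
cv2.imwrite("pics/contact.png",cv2.resize(get_image("scene")["frame"][190:310,270:400],None,fx=4,fy=4))
```

```text
0.36 [6.81, -1.37, -1.21, -2.78, 13.81]
0.27 [7.25, -0.98, 0.71, -2.6, 13.91]
0.18 [7.69, -0.84, 1.43, -4.06, 14.16]
0.1 [8.1, -1.13, 3.34, -4.86, 13.93]
0.05 [8.42, -1.46, 5.43, -4.78, 13.69]
0.045 [8.87, -1.83, 5.05, -3.93, 13.61]
0.04 [9.12, -0.42, 5.58, -3.8, 13.69]
0.035 [9.37, -2.14, 4.92, -4.25, 13.94]
0.03 [9.62, -1.86, 4.54, -4.71, 14.05]
0.025 [9.87, -2.35, 5.04, -5.05, 13.83]
0.02 [10.12, -2.01, 5.54, -4.45, 13.67]
0.015 [10.37, -1.85, 5.24, -5.61, 14.09]
0.01 [10.62, -1.48, 4.39, -4.58, 14.09]
0.005 [10.87, -5.24, 5.85, -4.28, 14.06]
0.0 [11.12, -10.86, 7.1, -1.05, 13.86]
```

View pics/contact.png

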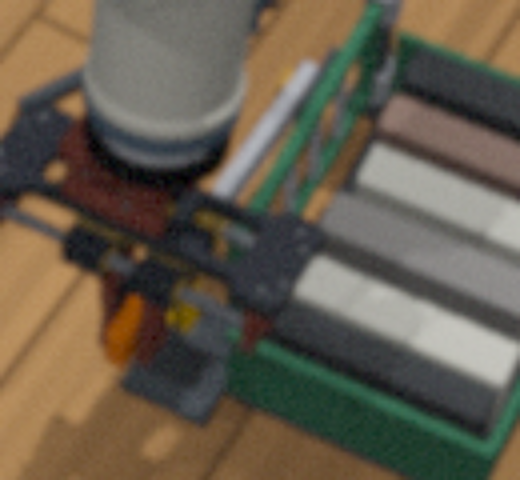

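The bar met the back stop at swing of about 0.006 with a wrist force of 9 N. The grip is at (125,330) in the crop, with the bar over the catch. I'll ease off slightly and lower it.

Run:
```python
from h import *
S=.007
p,q=pose(S,.22);move_l(p,.02,q);F=f();print(F)
b=None
for l in(.19,.17,.15,.13,.11,.09,.07,.05,.03,.015,0,-.004):
    p,q=pose(S,l);move_l(p,.04,q);F=f();b=b or F[3];print(l,F)
    if abs(F[3])>10 or abs(F[1])>13: print("STOP");break
```

```text
[11.42, -2.47, 5.56, -4.82, 14.14]
0.19 [11.72, -2.35, 5.61, -3.25, 13.64]
0.17 [11.98, -2.51, 6.23, -2.31, 13.82]
0.15 [12.24, -3.39, 5.25, -1.27, 13.45]
0.13 [12.5, -3.09, 6.2, -2.23, 13.95]
0.11 [12.76, -2.85, 5.0, -1.83, 13.66]
0.09 [13.02, -2.68, 6.23, -2.12, 13.57]
0.07 [13.28, -3.07, 5.73, -2.58, 13.89]
0.05 [13.53, -2.67, 6.06, -1.92, 14.16]
0.03 [13.79, -3.21, 6.75, -2.89, 13.73]
0.015 [14.04, -3.96, 6.43, -1.82, 14.35]
0 [14.29, -2.77, 6.41, -1.44, 13.87]
-0.004 [14.54, -3.61, 5.73, -1.33, 13.55]
```

```bash
python3 - <<'E'
from h import *
for s in(.010,.013,.016,.019,.022):
    p,q=pose(s,-.004);move_l(p,.02,q);F=f();print(s,F)
    if F[1]>1: break
gripper_open();print(f())
p,q=pose(s,-.004,.14);move_l(p,.12,q);hold(.8);print(f())
move_to([.35,.25,.3],q)
for n in("top","scene"):
    im=get_image(n);P=cloud(im);h=cv2.cvtColor(im["frame"],cv2.COLOR_BGR2HSV)
    m=(cv2.inRange(h,(3,190,120),(16,255,255))>0)&(P[...,2]>.095)&(P[...,0]>.5)&(P[...,0]<.75)&(P[...,1]<-.05)&(P[...,1]>-.25)
    q=P[m];print(n,len(q),q.mean(0).round(4),np.percentile(q[:,2],[10,50,95]))
    c=im["frame"][190:290,300:400] if n=="top" else im["frame"][190:290,250:370]
    cv2.imwrite(f"pics/{n}_end.png",cv2.resize(c,None,fx=5,fy=5,interpolation=cv2.INTER_CUBIC))
print(pose(.007,0)[0],f())
E
python3 -c "
import cv2,numpy as np
a,b=[cv2.imread(f'pics/{n}_end.png') for n in('top','scene')]
c=np.hstack([a,b]);cv2.imwrite('pics/end.png',cv2.resize(c,(800,int(c.shape[0]*800/c.shape[1]))))"
```

```text
0.01 [14.79, -2.15, 5.84, 0.02, 13.91]
0.013 [15.04, -2.17, 6.56, -1.54, 13.62]
0.016 [15.29, -1.47, 5.19, -2.04, 13.68]
0.019 [15.54, -1.44, 5.55, -0.59, 14.29]
0.022 [15.79, -1.83, 5.21, -0.15, 13.59]
[17.0, -0.11, -0.5, -0.59, 87.74]
[19.12, 0.08, 1.1, 0.0, 87.9]
top 58 [ 0.6422 -0.1442  0.1155] [0.10297388 0.11739221 0.1217583 ]
scene 64 [ 0.6462 -0.1482  0.1161] [0.11101399 0.11676408 0.12084257]
[ 0.64665345 -0.14367257  0.094     ] [21.02, 0.53, 0.01, 0.04, 87.72]
```

View pics/end.png

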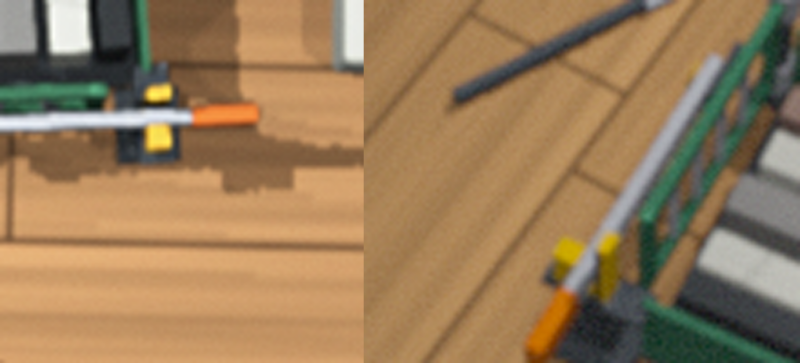

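The bar sits in the notch between the front cheek and the back stop, at (158,118) on the left of the picture and (590,260) on the right. It is level: the grip top is at 0.117 m, the same as at rest. The gate stays shut with the arm away.

```bash
python3 -c "
from bench import *
print(job_done())"
```

```text
the job is handed in; nothing more can be done
None
```

The gate is shut and latched: the bar rests level in the notch and held with the arm clear; the most wrist force I read against the catch was about 11 N, and I handed the job in at about 21 s.

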